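# Unlock the child-safe drawer with its key

### The job

Take the key with the large square-cornered bow out of the wooden key block, push it fully home into the keyhole on top of the small grey cabinet and turn it clockwise until the hidden bolt lets the drawer spring out. Leave the key fully in the lock, turned, and let go of it; do not disturb the other key or the things standing around.

Things in the scene. Friction and masses are not known exactly. Their poses are not given: they have to be found in the camera images.
- key_grip (a point): centre of the bow (flat grip) of the right key, the point to grasp. Steel key, 140 g, 94 mm long, upright, bow up, alike after half a turn about z. Bow: flat slab, 60 mm wide (key's x), 12 mm thick (y), 50 mm high (z, up). Below it a round collar 36 mm across, 6 mm thick, a 10 mm shank 14 mm long and a flat bit 36 mm wide (x), 10 mm thick (y), 24 mm high. It lifts straight out of the block.
- key_collar (a point): centre of the underside of the right key's collar, on its axis, 31 mm below the bow's centre and 38 mm above the key's lower end; axes as the key's. It lies at the keyhole point when the key is fully home.
- keyhole (a point): centre of the keyhole mouth in the 94 x 50 mm plate on the cabinet's top, 114 mm above the table; z up. Slot 40 mm (x) by 14 mm (y), its upper 4 mm chamfered outward by 4 mm. Plate 10 mm thick; below it a turning plug with a like slot, in line at the start. The bit goes in either way round, 38 mm, until the collar sits on the plate: only then can the key turn; turned, it cannot be drawn out.
- lock_plug (a joint): turn of the plug in rad: 0 locked (slot along the keyhole's x), growing clockwise seen from above, stop at 1.4. The bolt is clear of the drawer at about 1.0 (the key lags or leads the plug by up to 0.15 of play). Stiff with about 0.1 N m of friction and stays where it is left.
- drawer (a joint): travel of the cabinet's drawer in m: 0 shut; a light spring pushes it out to 0.06 within about 2 s once the bolt is clear.
- drawer_front (a point): top middle of the drawer's white front face, 100 mm above the table. The cabinet is 200 mm deep (along the keyhole's x), 180 mm wide, 110 mm high; its drawer comes out toward the keyhole's -x, the side facing the robot.
- key_block: fixed wooden block holding both keys, 190 mm (x) by 70 mm (y) by 55 mm high, origin at the centre of its underside; its long side (x) runs roughly left to right. Two recesses 54 x 14 mm, 45 mm deep, at 45 mm either side of the centre along x; the keys stand in them, bow planes along x, their collars on the block's top.
- other_key_grip (a point): centre of the bow of the other key, which stays in the block: its bow is a smaller, round disc, 34 mm across, 12 mm thick, its top 16 mm lower than the right key's, and its bit is 50 mm wide, too wide for this keyhole.
- wood_block_c (a point): centre of a loose wooden block, 60 x 36 x 36 mm, a bystander.
- bowl_rim (a point): centre of the mouth of a small aluminium bowl, 110 mm across, 45 mm high, a bystander.
- cup_rim (a point): centre of the mouth of a white mug, 72 mm across, 90 mm high, a bystander.
Things that resemble listed ones, but are neither listed nor needed, are in the scene too. What is shaped like the part that bears key_grip but purple is not meant.

How it is judged:
By the outcome, as a careful person would: the job done as asked, in the order asked, and still so for the second after the job is handed in, with the robot touching nothing.
It also fails if it takes over 54 s, if anything falls off the work surface, if the arm or the gripper's body presses on something with over 40 N, if the wrist force passes 120 N, or if a joint passes its speed limit or range.

### The arm

A 6-joint arm with a two-finger parallel gripper is mounted at the origin on the work surface. World frame = base frame: x ahead of the robot, y to its left, z up, the work surface at z = 0. Lengths are in mm, angles in rad, forces in N, time in s.
With the tool pointing down it reaches from about 275 to 825 mm from the base axis. Payload 4.9 kg.
Tool frame: the origin (TCP) lies at the very end of the fingers, on their centre line; the grasp point (between the pads) lies 19 mm behind it; z points along the fingers, x is the direction in which the jaws open and shut, and the axes are right-handed (so a half turn about z gives the same grasp; the last joint's range is limited). The gripper opens to 85 mm and grips with 20 to 120 N. Pads are 22 mm wide; open, the fingers measure 114 mm over their backs; the gripper's body (76 mm by 85 mm) begins 54 mm behind the grasp point. The pads swing forward as they close: fully open they stand 13 mm farther back than shut.
Start: joints at [-1.33, 0.326, -0.193, 1.052, 0, 1.437], TCP at [201.36, -511.833, 231.281] pointing down, gripper open.
Joint ranges: [-2.65, 2.65], [-0.97, 1.79], [-1.3, 1.35], [-1.93, 2.1], [-1.47, 1.37], [-3.14, 3.14]. Speed limits (rad/s): [2.57, 2.57, 3.14, 3.14, 3.14, 3.14].

### API

Orientations are given as [roll, pitch, yaw] about the fixed x, y, z axes, in that order (R = Rz(yaw) Ry(pitch) Rx(roll)).
In Python, from plant import robot gives the robot as it stands.
- The arm moves only by the shell command python3 -m inch 'ROWS' [OPENING]. ROWS is JSON, a list of rows, each a list of 6 numbers: the shift along the world's x, y, z in cm, then the turn, a rotation vector about the world's x, y, z in rad. In form: [[dx, dy, dz, rx, ry, rz], ...]. A call has 1 to 12 rows; each row shifts and turns the commanded pose from where the row before left it; what a row does not reach is not made up. A row lasts 1/12 s, in which the tool goes at most 41.7 mm and 7.16 degrees, less where a joint would pass 70% of its speed; a pose out of reach is approached as far as the arm can. A call with a gripper value outside its range is refused whole. OPENING is the closure, from 0 (fully open) to 1 (shut), set as the call begins (- or left out, the last holds). The fingers move at their own pace and stop on an object; the grip force is fixed at half the most. Time passes only in rows, so rows that do not move let the fingers close. It gives the time, the measured TCP pose, the force and the opening at its end, in the units of the state.
- robot.read_state(): the state, without advancing time (a new reading comes with each control period).
- robot.snapshot(name): name is "scene" or "top" or "wrist"; returns a dict with "image" (400x640x3 uint8, red, green, blue), "fx", "fy", "cx", "cy" (pixels), "extrinsics" (4x4, takes a point from camera to world coordinates); the wrist camera has in their place "mount" (4x4, takes a point from camera to tool coordinates, whose origin is the TCP and whose axes are the tool frame's). Camera axes: x right, y down, z forward; pixel columns grow to the right and rows downward; lengths in mm; the calibration is good to about 2 mm. A picture is of the moment at which its call begins: read the wrist's pose just before it. There is no depth.
- robot.close_job(): hands the job in, once; it reports no verdict.
Trained networks look in the newest picture that a camera, given by its name, has taken for a name from the list of things; names that differ only in an ending like _2 or _b are one class to them, and where a whole thing is asked for, a point or a joint stands for the part that bears it (a point fixed in the world has none). Each returns a list of dicts, best first, with "p" (0 to 1); they miss things now and then, are a little off and sometimes report something else, mostly with a low value. They report only what shows in the picture. A call takes as long as a camera call. They do not tell look-alikes from the thing itself.
- robot.masks_of(camera, label): "region" (400x640 bool, what is visible of it) and "centre" ([column, row] in pixels, amid what is visible of it).
The state is a dict: "t": time; "joints": joint angles; "qd": joint speeds; "tau": joint torques, N m; "ee_pos": TCP position; "orientation": TCP orientation; "wrist_force": force on the tool from outside, world axes, zero at the start; "ft_torque": the same for the moment, N m; "gripper_width": opening from 0.0 (shut) to 1.0 (fully open).
Only numpy, scipy, OpenCV 4.12 (cv2) and the standard library are available. Lean on these libraries where they do the work, as an engineer would, in place of code of your own. Each camera call takes 0.05 s, during which the arm holds its last target. There are 200 camera calls.

## Working session

There is one attempt and no reset: what is moved stays moved. The work goes in short steps, Python scripts to look and compute and a shell command to move; the robot and the scene stay as the last step left them, time stands still between calls to the robot, and variables do not carry over. Pictures are saved under pics/ and viewed, about 8 in all and at most 12, crops included, and the job is handed in when it is done.

```bash
ls; mkdir -p pics; cat > h.py <<'E'
import numpy as np, cv2
from plant import robot
from scipy.spatial.transform import Rotation as R
def snap(n):
    s=robot.read_state(); d=robot.snapshot(n)
    if 'extrinsics' in d: T=np.array(d['extrinsics'])
    else:
        W=np.eye(4); W[:3,:3]=R.from_euler('xyz',s['orientation']).as_matrix(); W[:3,3]=s['ee_pos']; T=W@np.array(d['mount'])
    d['T']=T; return d
def ray(d,uv,z):
    p=np.array([(uv[0]-d['cx'])/d['fx'],(uv[1]-d['cy'])/d['fy'],1]); v=d['T'][:3,:3]@p; o=d['T'][:3,3]
    return o+v*(z-o[2])/v[2]
def proj(d,P):
    q=np.linalg.inv(d['T'])@np.append(P,1); return [d['fx']*q[0]/q[2]+d['cx'],d['fy']*q[1]/q[2]+d['cy']]
def save(d,name,box=None,k=1):
    im=d['image'][:,:,::-1]
    if box: im=im[box[1]:box[3],box[0]:box[2]]
    cv2.imwrite('pics/'+name,cv2.resize(im,None,fx=k,fy=k,interpolation=cv2.INTER_CUBIC))
E
python3 - <<'E'
from h import *
np.set_printoptions(precision=1,suppress=True)
ims=[]
Z=dict(key_grip=99-.0,other_key_grip=90,keyhole=114,key_block=55,drawer_front=100,bowl_rim=45,cup_rim=90,wood_block_c=18,lock_plug=110,drawer=80)
for n in('top','scene'):
    d=snap(n); ims.append(d['image'][:,:,::-1]); print(n,d['T'][:3,3])
    save(d,n+'.png')
    for l in Z:
        for m in robot.masks_of(n,l)[:3]:
            print(n,l,round(m['p'],2),np.array(m['centre']),m['region'].sum(),ray(d,m['centre'],Z[l]))
cv2.imwrite('pics/both.png',cv2.resize(np.vstack(ims),None,fx=.75,fy=.75,interpolation=cv2.INTER_AREA))
print(robot.read_state())
E
```

```text
pics
top [ 363.1   11.8 1325.9]
top key_grip 0.75 [356.6 170.8] 140 [ 641.2 -104.1   99. ]
top key_grip 0.67 [374.5 201.8] 121 [ 551.8 -157.3   99. ]
top key_grip 0.43 [174.  217.7] 781 [488.2 412.2  99. ]
top other_key_grip 0.59 [406.8 211. ] 141 [ 529.2 -252.6   90. ]
top keyhole 0.71 [248.1 194.8] 4810 [558.2 203.9 114. ]
top keyhole 0.55 [376.4 203. ] 171 [ 546.2 -160.7  114. ]
top key_block 0.72 [393.  209.4] 1325 [ 537.4 -218.8   55. ]
top key_block 0.42 [455.9 223.6] 1024 [ 500.7 -406.7   55. ]
top key_block 0.41 [375.6 204. ] 182 [ 552.  -166.7   55. ]
top drawer_front 0.96 [246.4 228.1] 350 [464.7 205.9 100. ]
top bowl_rim 0.89 [455.1 221.9] 1027 [ 506.8 -407.6   45. ]
top cup_rim 0.81 [174.5 215.6] 758 [495.2 414.2  90. ]
top cup_rim 0.6 [389.2 211.2] 1285 [ 527.  -201.5   90. ]
top lock_plug 0.45 [248.7 195.3] 4956 [557.4 202.7 110. ]
top drawer 0.76 [241.6 229.1] 302 [463.1 222.7  80. ]
scene [1480.7  279.7 1057.2]
scene key_grip 0.74 [270.9 191.3] 247 [ 557.6 -158.7   99. ]
scene key_grip 0.73 [273.5 225.7] 238 [693.4 -94.5  99. ]
scene key_grip 0.43 [247.7 186. ] 148 [ 559.1 -239.5   99. ]
scene keyhole 0.93 [380.2 232.9] 4438 [630.9 214.5 114. ]
scene key_block 0.93 [259.1 198.4] 1087 [ 559.8 -202.6   55. ]
scene bowl_rim 0.7 [212.2 176.6] 600 [ 503.6 -406.4   45. ]
scene cup_rim 0.57 [454.8 236.3] 958 [549.9 426.1  90. ]
scene wood_block_c 0.65 [380.5 234.6] 4400 [551.1 210.2  18. ]
scene wood_block_c 0.61 [308.7 228.8] 287 [602.4 -14.3  18. ]
{'t': 1.1, 'joints': array([-1.3,  0.3, -0.2,  1.1,  0. ,  1.4]), 'qd': array([-0.,  0.,  0.,  0.,  0., -0.]), 'tau': array([ -0. , -44.3,  26.3,   0. ,  -0. ,  -0. ]), 'ee_pos': array([ 201.4, -511.8,  231.3]), 'orientation': array([-3.1, -0. , -1.2]), 'wrist_force': array([-0.9, -0.3, -0.2]), 'ft_torque': array([ 0., -0.,  0.]), 'gripper_width': 0.9985685691597028}
```

View pics/both.png

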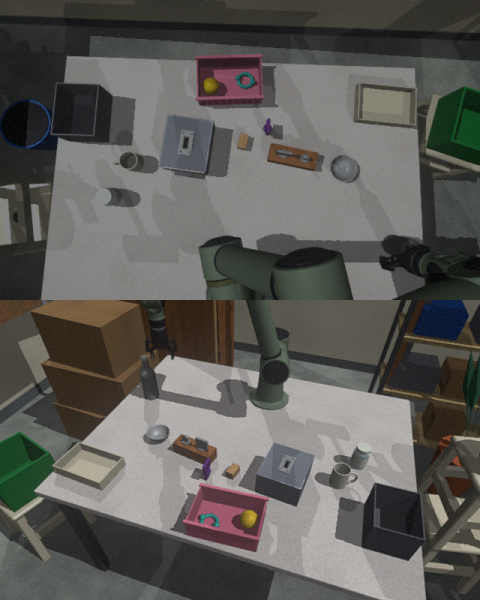

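The top view (0.75 scale) shows the block at (293,157), the cabinet at (187,143) and the purple look-alike at (268,127). Candidates for the right key, in full-resolution top pixels:
- (375,202): the left key in the block, which looks like the large bow.
- (407,211): the right key in the block, probably the round one.
- (357,171): purple, so excluded.

I'll check this in one close crop.

```bash
python3 - <<'E'
from h import *
np.set_printoptions(precision=3,suppress=True)
a=cv2.imread('pics/scene.png')[150:260,215:325]; b=cv2.imread('pics/top.png')[150:260,330:440]; 
cv2.imwrite('pics/crop.png',np.hstack([cv2.resize(x,(400,400),interpolation=cv2.INTER_CUBIC) for x in(a,b)]))
d=snap('wrist'); print(d['mount'],d['fx'],d['cx'],d['cy'])
s=robot.read_state(); print(s['orientation'],s['joints'])
top=cv2.imread('pics/top.png')
d=snap('top')
def rect(l,cond,z):
    for m in robot.masks_of('top',l):
        if cond(m):
            r=cv2.minAreaRect(np.argwhere(m['region'])[:,::-1].astype(np.float32)); P=[ray(d,p,z)[:2] for p in cv2.boxPoints(r)]
            print(l,np.array(P).round(1).tolist(),np.mean(P,0)); 
            for i in (0,1): e=P[i+1]-P[i]; print(np.linalg.norm(e),np.degrees(np.arctan2(e[1],e[0])))
            return
rect('keyhole',lambda m:m['region'].sum()>3000,110)
rect('key_block',lambda m:350<m['centre'][0]<420 and m['region'].sum()>500,55)
E
```

```text
[[   1.      -0.001    0.       0.468]
 [   0.001    0.953    0.302  -76.198]
 [  -0.001   -0.302    0.953 -142.47 ]
 [   0.       0.       0.       1.   ]] 309.58247600314866 316.75989181221564 199.66710791916472
[-3.142  0.    -1.196] [-1.33   0.326 -0.193  1.052  0.     1.437]
keyhole [[461.3, 307.6], [683.5, 288.9], [660.6, 97.3], [438.9, 120.8]] [561.086 203.647]
223.01919758727092 -4.8252208245428925
192.97857982177598 -96.81426638140898
key_block [[517.8, -106.7], [595.4, -121.3], [561.3, -312.7], [484.1, -296.6]] [ 539.656 -209.322]
78.96385374075628 -10.636669775248182
194.46997929227845 -100.11016429402615
```

View pics/crop.png

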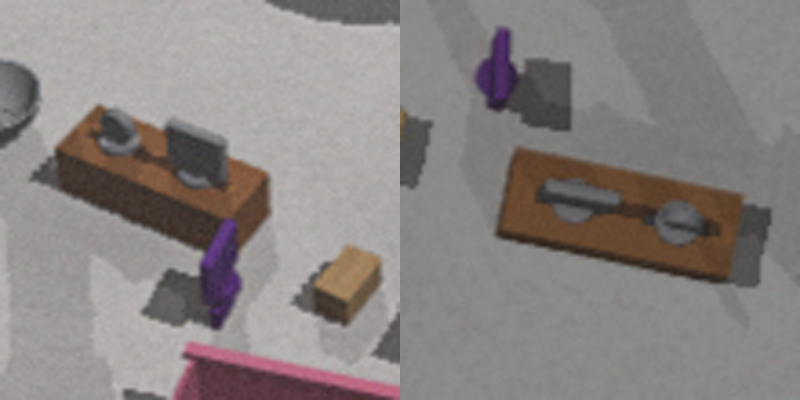

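The crop confirms it. The square-bow key is the one at (580,195) in the right half of the crop, top pixel (375,202). The round disc is at (680,222) and the purple look-alike stands outside the block. I'll hover over the square-bow key.

```bash
python3 -m inch '[[2.6,2.8,0,0,0,0.085],[2.6,2.8,0,0,0,0.085],[2.6,2.8,0,0,0,0.085],[2.6,2.8,0,0,0,0.085],[2.6,2.8,0,0,0,0.085],[2.6,2.8,0,0,0,0.085],[2.6,2.8,0,0,0,0.085],[2.6,2.8,0,0,0,0.085],[2.6,2.8,0,0,0,0.085],[2.6,2.8,0,0,0,0.085],[2.6,2.8,0,0,0,0.085],[2.6,2.8,0,0,0,0.085]]' 0
python3 -m inch '[[1.2,0.5,0,0,0,0],[1.2,0.5,0,0,0,0],[1.2,0.5,0,0,0,0],[0,0,0,0,0,0],[0,0,0,0,0,0]]'
python3 - <<'E'
from h import *
np.set_printoptions(precision=3,suppress=True)
s=robot.read_state(); print(s['t'],s['ee_pos'],s['orientation'],s['joints'],s['wrist_force'])
d=snap('wrist'); save(d,'w1.png')
for l,z in(('key_grip',111),('other_key_grip',95),('key_block',55)):
    for m in robot.masks_of('wrist',l)[:3]:
        r=cv2.minAreaRect(np.argwhere(m['region'])[:,::-1].astype(np.float32)); P=cv2.boxPoints(r)
        print(l,round(m['p'],2),m['centre'],m['region'].sum(),'box',P.round(0).tolist(),[ray(d,p,z)[:2].round(1).tolist() for p in P])
E
```

```text
t: 2.3
ee_pos: [514.5, -174.2, 231.5]
orientation: [3.141, -0.0, -0.172]
wrist_force: [-0.2, -0.6, -0.2]
gripper_width: 1.002
t: 2.72
ee_pos: [549.4, -160.6, 231.0]
orientation: [3.141, 0.001, -0.175]
wrist_force: [-0.8, 0.5, -0.7]
gripper_width: 1.002
2.7167 [ 549.412 -160.567  230.994] [ 3.141  0.001 -0.175] [-0.413  0.368 -0.132  1.071 -0.     1.333] [-0.763  0.498 -0.711]
key_grip 0.71 [409.3, 108.0] 1744 box [[377.0, 91.0], [455.0, 91.0], [455.0, 127.0], [377.0, 127.0]] [[610.9, -86.0], [672.3, -96.9], [671.1, -125.3], [607.6, -114.0]]
key_grip 0.64 [314.6, 191.2] 1446 box [[292.0, 169.0], [325.0, 159.0], [345.0, 227.0], [311.0, 237.0]] [[531.1, -136.1], [560.6, -132.9], [567.8, -197.9], [536.3, -202.0]]
other_key_grip 0.74 [312.7, 262.2] 933 box [[291.0, 253.0], [318.0, 237.0], [340.0, 273.0], [313.0, 290.0]] [[511.6, -222.9], [541.5, -210.2], [556.4, -254.1], [525.6, -268.1]]
key_block 0.79 [308.6, 209.0] 8481 box [[281.0, 133.0], [350.0, 133.0], [350.0, 299.0], [281.0, 299.0]] [[521.1, -108.9], [589.7, -121.2], [561.6, -315.1], [480.0, -300.6]]
```

View pics/w1.png

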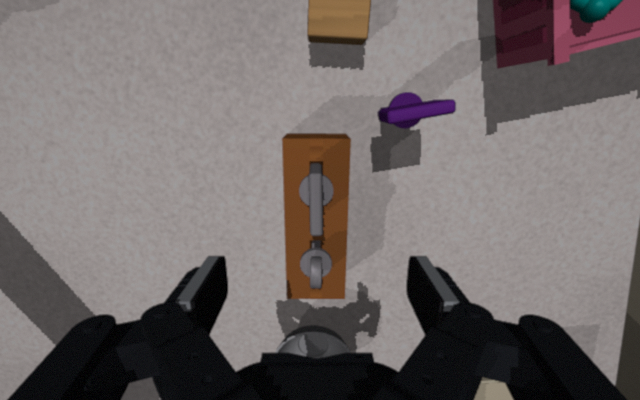

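The wrist view is well aligned. The square bow is at about (316,205) with its collar at (316,190), the round key is at (316,265), and the purple one is at (408,110).

```bash
python3 - <<'E'
from h import *
np.set_printoptions(precision=1,suppress=True)
d=snap('wrist'); save(d,'w1c.png',(270,120,370,310),4)
print('collar',ray(d,(316,190),61),'near top end',ray(d,(316,236),111))
for uv in((284,136),(349,135),(346,298),(287,298)): print(ray(d,uv,55))
c=ray(d,(316,190),61); t=-.175; kx=np.array([-np.sin(t),np.cos(t),0])
for s in(-30,30): print(proj(d,np.r_[c[:2],111]+kx*s))
E
```

```text
collar [ 545.  -173.1   61. ] near top end [ 539.8 -202.7  111. ]
[ 522.8 -113.1   55. ]
[ 587.8 -123.8   55. ]
[ 556.1 -313.8   55. ]
[ 486.4 -301.3   55. ]
[np.float64(315.96787564056615), np.float64(235.9535642369109)]
[np.float64(315.691005245788), np.float64(172.39415070291346)]
```

View pics/w1c.png

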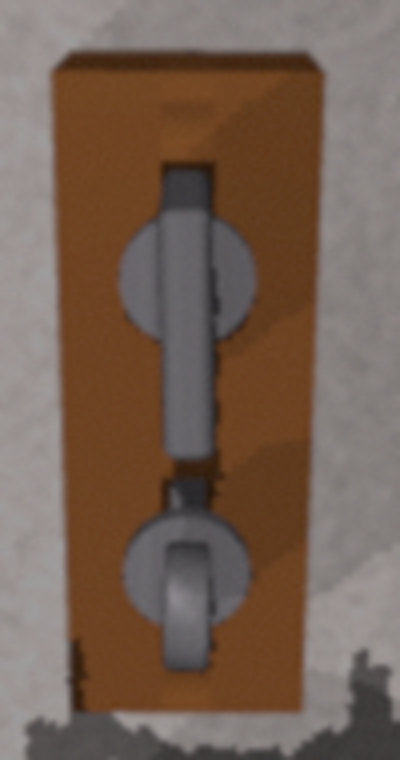

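```bash
python3 -m inch '[[-0.22,-0.62,-2,0,0,0],[-0.22,-0.62,-2,0,0,0],[0,0,-3,0,0,0],[0,0,-3,0,0,0],[0,0,-3,0,0,0],[0,0,-2,0,0,0],[0,0,-1.2,0,0,0],[0,0,0,0,0,0],[0,0,0,0,0,0]]' 0
python3 -m inch '[[0,0,0,0,0,0],[0,0,0,0,0,0],[0,0,0,0,0,0],[0,0,0,0,0,0],[0,0,0,0,0,0],[0,0,0,0,0,0],[0,0,0,0,0,0],[0,0,0,0,0,0],[0,0,0,0,0,0],[0,0,0,0,0,0]]' 1
```

```text
t: 3.72
ee_pos: [544.2, -173.4, 69.0]
orientation: [-3.141, 0.001, -0.177]
wrist_force: [0.5, -0.5, -0.3]
gripper_width: 0.996
t: 4.55
ee_pos: [545.2, -173.3, 69.7]
orientation: [3.141, -0.001, -0.176]
wrist_force: [-0.7, -0.3, 5.9]
gripper_width: 0.129
```

```bash
python3 -m inch '[[0,0,0.8,0,0,0],[0,0,1.2,0,0,0],[0,0,1.5,0,0,0],[0,0,1.5,0,0,0],[0,0,2,0,0,0],[0,0,2,0,0,0],[0,0,2,0,0,0],[0,0,2,0,0,0],[0,0,2,0,0,0],[0,0,0,0,0,0]]' 1
python3 -m inch '[[0,2,0,0,0,0.11],[0,2,0,0,0,0.11],[0,2,0,0,0,0.11],[0,2,0,0,0,0.11],[0,2,0,0,0,0.11],[0,2,0,0,0,0.11],[0,2,0,0,0,0.11],[0.2,2,0,0,0,0.11],[0.2,2,0,0,0,0.11],[0.2,2,0,0,0,0.11],[0.2,2,0,0,0,0.11],[0.2,2,0,0,0,0.11]]'
python3 -m inch '[[0,2,0,0,0,0.11],[0,2,0,0,0,0.11],[0,2,0,0,0,0.11],[0,0,0,0,0,0],[0,0,0,0,0,0],[0,0,0,0,0,0]]'
python3 - <<'E'
from h import *
np.set_printoptions(precision=3,suppress=True)
s=robot.read_state(); print(s['joints'],s['wrist_force'],s['ft_torque'])
d=snap('wrist'); save(d,'w2.png')
for m in robot.masks_of('wrist','keyhole')[:3]: print(m['p'],m['centre'],m['region'].sum(),ray(d,m['centre'],114))
E
```

```text
t: 5.38
ee_pos: [546.8, -174.0, 223.3]
orientation: [3.14, -0.006, -0.176]
wrist_force: [0.4, 0.5, -0.4]
gripper_width: 0.133
t: 6.38
ee_pos: [554.2, 67.8, 218.1]
orientation: [-3.14, 0.001, 1.149]
wrist_force: [-0.1, 0.3, -1.4]
gripper_width: 0.133
t: 6.88
ee_pos: [554.4, 126.5, 218.4]
orientation: [-3.14, 0.001, 1.473]
wrist_force: [0.5, -0.3, -1.4]
gripper_width: 0.134
[ 0.095  0.37  -0.162  1.04  -0.     0.192] [ 0.521 -0.298 -1.379] [ 0.008 -0.015  0.059]
0.8 [425.9, 167.5] 44980 [536.    215.835 114.   ]
```

View pics/w2.png

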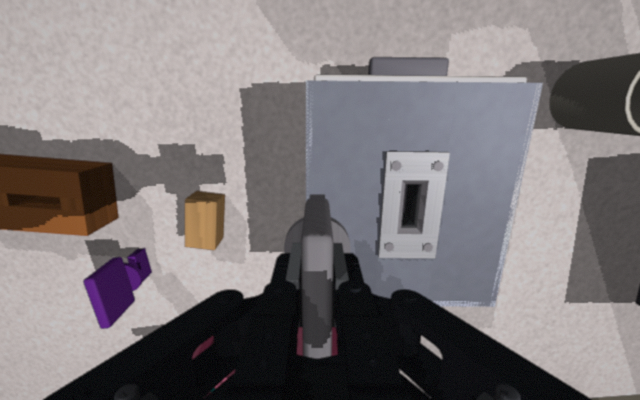

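The plate corners are at about (386,152), (449,153), (436,258) and (379,257), with the slot at about (412,206). The key hangs straight at (317,230). I'll fit the plate precisely.

```bash
python3 - <<'E'
from h import *
np.set_printoptions(precision=2,suppress=True)
d=snap('wrist'); g=cv2.cvtColor(d['image'],cv2.COLOR_RGB2GRAY)
m=np.zeros_like(g); m[140:270,365:460]=(g[140:270,365:460]>0)*255
sub=g[145:265,370:455]; t,b=cv2.threshold(sub,0,255,cv2.THRESH_OTSU); print('otsu',t)
# inverse warp: rectify at z=114 on a 0.5 mm grid, fit plate outline
c,_=cv2.findContours(b,cv2.RETR_EXTERNAL,cv2.CHAIN_APPROX_NONE); c=max(c,key=cv2.contourArea)[:,0]+[370,145]
W=np.array([ray(d,p,114)[:2] for p in c],np.float32); r=cv2.minAreaRect(W); print('plate',r)
# slot: dark pixels inside
s=g[170:245,395:435]; 
for th in(60,110):
    mm=(s<th).astype(np.uint8); n,l,st,ce=cv2.connectedComponentsWithStats(mm); i=1+st[1:,4].argmax(); q=np.argwhere(l==i)[:,::-1]+[395,170]
    print(th,cv2.minAreaRect(np.array([ray(d,p,114)[:2] for p in q],np.float32)))
print(sub[60].tolist()); print(g[175:245,412].tolist())
cv2.imwrite('pics/w2c.png',np.vstack([cv2.resize(d['image'][140:270,365:465,::-1],None,fx=4,fy=4,interpolation=cv2.INTER_CUBIC)]))
E
```

```text
otsu 140.0
plate ((569.2378540039062, 205.0924530029297), (50.819068908691406, 94.22239685058594), 83.79476928710938)
60 ((567.1044311523438, 203.51805114746094), (12.66666030883789, 37.365684509277344), 83.49390411376953)
110 ((569.204833984375, 205.10362243652344), (19.71256446838379, 46.23984909057617), 83.8341064453125)
[122, 121, 122, 121, 121, 122, 122, 122, 117, 89, 66, 60, 80, 130, 163, 171, 170, 171, 171, 171, 172, 171, 170, 172, 175, 176, 175, 177, 178, 173, 145, 127, 119, 89, 55, 31, 23, 16, 18, 16, 16, 18, 21, 21, 20, 27, 32, 47, 55, 63, 74, 79, 81, 80, 75, 101, 154, 177, 179, 178, 178, 179, 180, 181, 179, 178, 182, 183, 182, 183, 184, 184, 172, 144, 127, 124, 126, 126, 127, 128, 127, 126, 127, 127, 129]
[188, 187, 189, 182, 149, 108, 88, 82, 49, 23, 17, 18, 14, 18, 14, 14, 16, 19, 12, 16, 18, 18, 16, 13, 17, 13, 19, 20, 21, 17, 21, 23, 18, 19, 18, 21, 20, 19, 22, 18, 25, 23, 21, 20, 21, 22, 22, 24, 34, 45, 61, 73, 93, 112, 120, 118, 119, 124, 146, 165, 172, 172, 172, 172, 173, 170, 171, 169, 170, 168]
```

View pics/w2c.png

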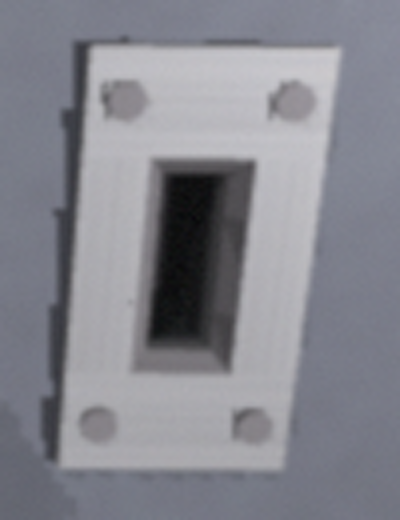

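The plate fit is clean: 94.2 x 50.8 mm, keyhole at (569.2, 205.1), long axis at -6.2°. Next I'll hover above it and check how the key sits in the hand.

```bash
python3 -m inch '[[0.3,1.57,0,0,0,-0.005],[0.3,1.57,0,0,0,-0.005],[0.3,1.57,0,0,0,0],[0.3,1.57,-1,0,0,0],[0.28,1.58,-1,0,0,0],[0,0,-1,0,0,0],[0,0,0,0,0,0],[0,0,0,0,0,0],[0,0,0,0,0,0]]' 1
python3 - <<'E'
from h import *
np.set_printoptions(precision=2,suppress=True)
s=robot.read_state(); print(s['ee_pos'],s['orientation'])
d=snap('wrist'); im=d['image'][:,:,::-1].copy()
W=np.eye(4); W[:3,:3]=R.from_euler('xyz',s['orientation']).as_matrix(); W[:3,3]=s['ee_pos']
def P(x,y,h): # h height above grasp-time table; TCP was at 69.5
    return proj(d,(W@[x,y,69.5-h,1])[:3])
for col,hh,w,t in(((0,0,255),111,30,6),((0,255,0),17,18,5)):
    cv2.polylines(im,[np.array([P(x,y,hh) for x,y in((-t,-w),(t,-w),(t,w),(-t,w))]).astype(np.int32)],True,col)
k=[proj(d,p) for p in [(569.2+a*np.cos(-.108)-b*np.sin(-.108),205.1+a*np.sin(-.108)+b*np.cos(-.108),114) for a,b in((-47,-25),(47,-25),(47,25),(-47,25))]]
cv2.polylines(im,[np.array(k).astype(np.int32)],True,(255,0,0))
cv2.imwrite('pics/w3.png',cv2.resize(im[120:350,220:420],None,fx=3,fy=2.6,interpolation=cv2.INTER_CUBIC))
E
```

```text
t: 7.78
ee_pos: [569.7, 204.6, 189.3]
orientation: [-3.141, 0.0, 1.463]
wrist_force: [0.1, 0.8, -1.6]
gripper_width: 0.137
[569.67 204.6  189.27] [-3.14  0.    1.46]
```

View pics/w3.png

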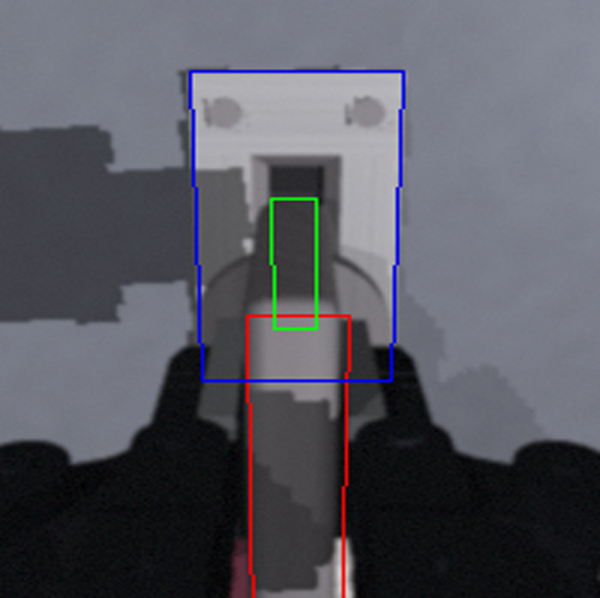

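The blue plate overlay matches. The key's bit is centred sideways and lies within about 1 mm along the slot. The bow top sits about 2 mm off, so there may be a small tilt, well within the chamfer. I'll go down gently.

```bash
python3 -m inch '[[-0.05,0.03,-1,0,0,0],[-0.05,0.02,-1,0,0,0],[0,0,-0.5,0,0,0],[0,0,-0.3,0,0,0],[0,0,-0.3,0,0,0],[0,0,0,0,0,0]]' 1
python3 -m inch '[[0,0,-0.3,0,0,0],[0,0,-0.3,0,0,0],[0,0,-0.3,0,0,0],[0,0,-0.3,0,0,0],[0,0,-0.3,0,0,0],[0,0,0,0,0,0]]' 1
```

```text
t: 8.33
ee_pos: [569.2, 205.6, 157.6]
orientation: [3.141, 0.0, 1.464]
wrist_force: [2.9, -0.2, -3.2]
gripper_width: 0.135
t: 8.83
ee_pos: [569.2, 205.8, 142.8]
orientation: [3.141, 0.0, 1.464]
wrist_force: [3.9, -0.2, -3.8]
gripper_width: 0.136
```

Forces are small and the bit has gone about 25 mm in. Continuing until it's seated.

```bash
python3 -m inch '[[0,0,-0.3,0,0,0],[0,0,-0.3,0,0,0],[0,0,-0.3,0,0,0],[0,0,-0.2,0,0,0],[0,0,-0.2,0,0,0],[0,0,0,0,0,0]]' 1
python3 -m inch '[[0,0,-0.2,0,0,0],[0,0,-0.1,0,0,0],[0,0,0,0,0,0]]' 1
```

```text
t: 9.33
ee_pos: [569.2, 205.9, 130.0]
orientation: [3.141, -0.0, 1.464]
wrist_force: [5.2, -0.3, -1.7]
gripper_width: 0.136
t: 9.58
ee_pos: [569.3, 205.9, 128.7]
orientation: [3.14, -0.0, 1.464]
wrist_force: [1.3, -0.7, 8.6]
gripper_width: 0.136
```

```bash
python3 -m inch '[[0,0,-0.1,0,0,0],[0,0,0,0,0,-0.1],[0,0,0,0,0,-0.1],[0,0,0,0,0,-0.1],[0,0,0,0,0,-0.1],[0,0,0,0,0,0]]' 1
python3 -c "
from h import *
s=robot.read_state();print(s['ft_torque'],s['joints'],s['wrist_force'])"
```

```text
t: 10.08
ee_pos: [569.6, 205.6, 128.6]
orientation: [3.139, -0.001, 1.061]
wrist_force: [0.4, -2.2, 14.2]
gripper_width: 0.134
[-0.51042044 -0.17257256 -0.12408269] [ 0.22513996  0.5074409  -0.18875343  0.87190644 -0.0010378   0.73527812] [ 0.43688701 -2.1814689  14.1523965 ]
```

```bash
python3 -m inch '[[0,0,0,0,0,-0.1],[0,0,0,0,0,-0.1],[0,0,0,0,0,-0.1],[0,0,0,0,0,-0.1],[0,0,0,0,0,-0.1],[0,0,0,0,0,-0.1],[0,0,0,0,0,-0.1],[0,0,0,0,0,-0.1],[0,0,0,0,0,-0.08],[0,0,0,0,0,0],[0,0,0,0,0,0]]' 1
python3 - <<'E'
from h import *
s=robot.read_state();print(s['ft_torque'],s['joints'],s['wrist_force'])
d=snap('top'); a=d['image'][130:270,190:320,::-1]; e=snap('wrist')['image'][:,:,::-1]
cv2.imwrite('pics/t4.png',np.hstack([cv2.resize(a,(371,400)),cv2.resize(e[:,120:550],(430,400))]))
for m in robot.masks_of('top','drawer_front')[:2]: print(m['p'],m['centre'],ray(d,m['centre'],100))
E
```

```text
t: 11.0
ee_pos: [569.6, 205.9, 128.7]
orientation: [3.141, -0.003, 0.184]
wrist_force: [0.3, -0.6, 14.8]
gripper_width: 0.136
[-0.44444864 -0.16974703 -0.20374857] [ 2.25240546e-01  5.07463587e-01 -1.88671367e-01  8.71808210e-01
 -4.25163293e-04  1.61253146e+00] [ 0.25826736 -0.61874138 14.78164954]
0.83 [261.7, 238.8] [435.74043588 161.24211037 100.        ]
```

View pics/t4.png

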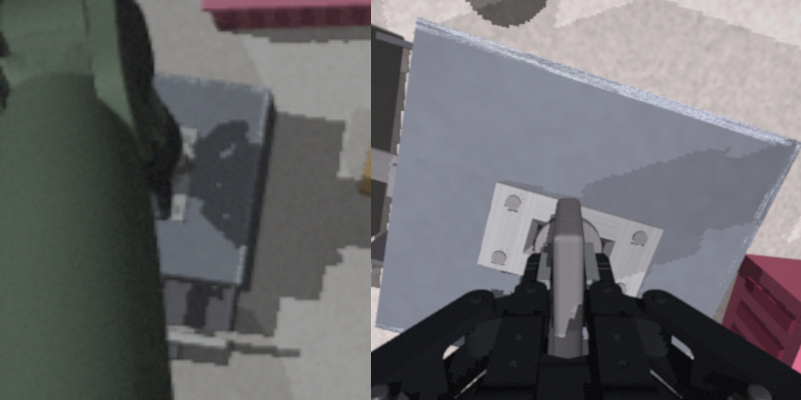

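The drawer is already springing out in the left crop, and the key is turned. I'll wait for it, let go and rise.

```bash
python3 -m inch '[[0,0,0,0,0,0],[0,0,0,0,0,0],[0,0,0,0,0,0],[0,0,0,0,0,0],[0,0,0.1,0,0,0],[0,0,0,0,0,0]]' 1
python3 -m inch '[[0,0,0,0,0,0],[0,0,0,0,0,0],[0,0,0,0,0,0],[0,0,0,0,0,0],[0,0,0,0,0,0],[0,0,0,0,0,0],[0,0,0,0,0,0],[0,0,0,0,0,0]]' 0
python3 -m inch '[[0,0,0.5,0,0,0],[0,0,1,0,0,0],[0,0,2,0,0,0],[0,0,3,0,0,0],[0,0,3,0,0,0],[0,-3,3,0,0,0],[0,-3,2,0,0,0],[0,-4,0,0,0,0],[0,-4,0,0,0,0],[0,-2,0,0,0,0],[0,0,0,0,0,0],[0,0,0,0,0,0]]' 0
python3 - <<'E'
from h import *
d=snap('wrist'); t=snap('top'); s=snap('scene')
for m in robot.masks_of('top','drawer_front')[:2]: print(m['p'],m['centre'],ray(t,m['centre'],100))
cv2.imwrite('pics/f.png',np.hstack([cv2.resize(d['image'][:,:,::-1],(480,300)),cv2.resize(s['image'][150:300,180:480,::-1],(320,300))]))
E
```

```text
t: 11.65
ee_pos: [569.6, 205.9, 128.7]
orientation: [3.141, -0.002, 0.184]
wrist_force: [3.2, -0.6, 9.4]
gripper_width: 0.13
t: 12.32
ee_pos: [568.6, 205.9, 127.2]
orientation: [-3.142, 0.0, 0.184]
wrist_force: [0.1, -0.8, -0.1]
gripper_width: 1.0
t: 13.32
ee_pos: [568.9, 45.4, 272.8]
orientation: [-3.141, -0.001, 0.182]
wrist_force: [-0.2, 0.3, -0.4]
gripper_width: 1.002
0.89 [232.7, 237.3] [437.53724891 243.10760106 100.        ]
0.57 [388.1, 208.7] [ 532.82225945 -196.52741069  100.        ]
```

View pics/f.png

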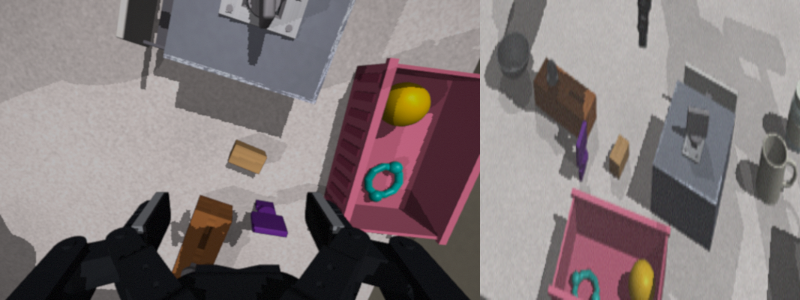

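The key stands turned in the lock, the other key is undisturbed and the drawer is out. Next I'll clear the top camera's view and measure the drawer travel.

```bash
python3 -m inch '[[0,-3,0,0,0,0],[0,-3,0,0,0,0],[0,-3,0,0,0,0],[0,-3,0,0,0,0],[0,-3,0,0,0,0],[0,-3,0,0,0,0],[0,0,0,0,0,0],[0,0,0,0,0,0],[0,0,0,0,0,0],[0,0,0,0,0,0],[0,0,0,0,0,0],[0,0,0,0,0,0]]' 0
python3 -m inch '[[0,0,0,0,0,0],[0,0,0,0,0,0],[0,0,0,0,0,0],[0,0,0,0,0,0],[0,0,0,0,0,0],[0,0,0,0,0,0],[0,0,0,0,0,0],[0,0,0,0,0,0]]'
python3 - <<'E'
from h import *
t=snap('top')
for m in robot.masks_of('top','drawer_front')[:1]: print(m['p'],m['centre'],ray(t,m['centre'],100))
e=np.array([np.cos(-.108),np.sin(-.108),0]); print([proj(t,np.r_[569.2,205.1,100]-(100+k)*e) for k in(0,20,40,60)])
save(t,'f2.png',(190,130,350,270),5)
E
```

```text
t: 14.52
ee_pos: [568.9, -132.3, 271.9]
orientation: [-3.142, -0.0, 0.186]
wrist_force: [0.8, 1.2, 0.7]
gripper_width: 1.0
t: 15.18
ee_pos: [568.8, -133.7, 271.7]
orientation: [3.142, 0.0, 0.184]
wrist_force: [0.3, 0.0, 0.1]
gripper_width: 1.0
[[np.float64(242.97649597242022), np.float64(226.219007668237)], [np.float64(241.83486844322584), np.float64(233.19671867805832)], [np.float64(240.6880730072272), np.float64(240.20601631248718)], [np.float64(239.5360744937846), np.float64(247.2471155370468)]]
```

View pics/f2.png

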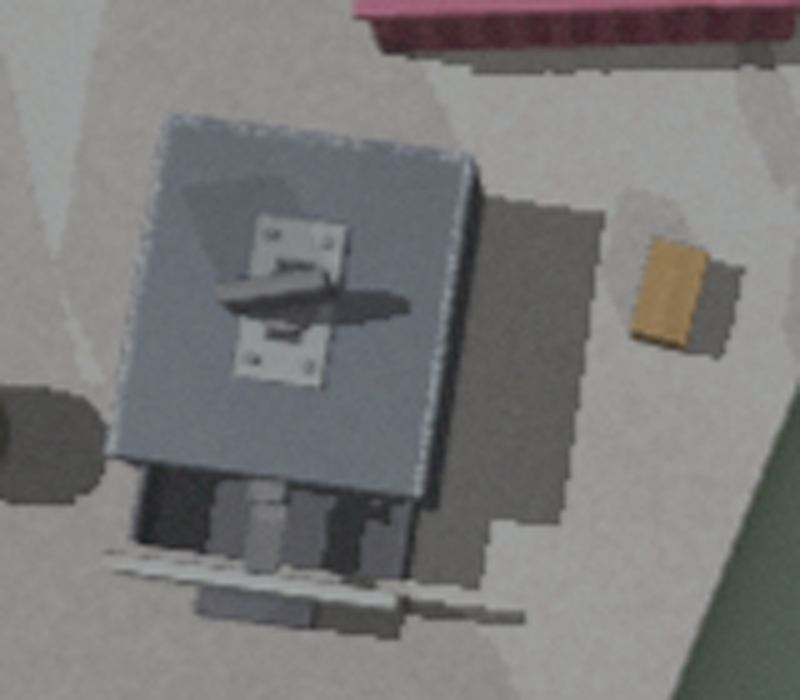

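The white drawer front is at crop (250,580), full-frame row about 246, so the drawer is about 57–60 mm out. The key is turned and seated.

```bash
python3 -c "
from plant import robot
print(robot.close_job())"
```

```text
the job is handed in; nothing more can be done
None
```

The drawer is open: I took the square-bow key out of the block, pushed it fully into the keyhole, turned it clockwise by about 1.28 rad of tool turn, and let go. I handed the job in at about 15 s with the arm clear of everything.

- **Seating:** the tool stopped at 128.7 mm, against 128.5 mm expected with the collar on the plate. It read about 9 N upward there, and 14.8 N was the most I read at any point while seating and turning.
- **Last pictures:** the key stands turned in the lock and the drawer is about 57–60 mm out. The other key and the purple look-alike stand where they were. The wood block and the other bystanders in view look untouched.
- **Checks that failed or disagreed:**
  - Just before insertion, the bow top appeared about 2 mm off its predicted place, perhaps a slight tilt in the grip. The key still went in with low force.
  - An earlier network reading put the drawer at only about 31 mm out. In the final picture the network did not find the drawer front, so the travel comes from the picture itself with the calibration.
  - The plug angle was not measured directly; I infer it from the tool's turn and the drawer opening.

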